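Refill the spice carousel and hold its index plunger drawn

ROBOT

A 7-joint arm with a two-finger parallel gripper is mounted at the origin on a cart in front of the work surface, level with it; the furniture and walls round the work are solid. World frame = base frame: x ahead of the robot, y to its left, z up, the work surface at z = 0. Lengths are in mm, angles in rad, forces in N, time in s.
With the tool pointing down it reaches from about 400 to 875 mm from the base axis. Payload 4.4 kg.
Tool frame: the origin (TCP) lies midway between the tips of the shut fingers; the grasp point (between the pads) lies ctrl.grip_depth behind it (ctrl.grip_depth is the distance from the TCP to the grasp point, in mm); z points along the fingers, y is the line along which they close (so a half turn about z gives the same grasp; the last joint's range is limited). The gripper opens to 85 mm and grips with 20 to 120 N. Pads are 22 mm wide; open, the fingers measure 114 mm over their backs; the gripper's body (76 mm by 85 mm) begins 54 mm behind the grasp point. The pads swing forward as they close: fully open they stand 13 mm farther back than shut.
Start: joints at [1.151, 0.628, 0.038, 1.517, -0.027, 0.996, -0.02], TCP at [225.23, -609.745, 231.313] pointing down, gripper open.
Joint ranges: [-3.06, 3.06], [-0.37, 2.12], [-1.25, 1.32], [0.18, 2.47], [-1.1, 4.24], [0.23, 1.98], [-2.94, 2.94]. Speed limits (rad/s): [2.57, 2.57, 3.14, 3.14, 3.14, 3.14, 3.14].

INTERFACE

Orientations are given as [roll, pitch, yaw] about the fixed x, y, z axes, in that order (R = Rz(yaw) Ry(pitch) Rx(roll)).
In Python, from cell import ctrl gives the robot as it stands.
- The arm moves only by the tool carry_out, never from a script. Its argument "deltas" is one flat list of numbers, 7 for each row, row after row: the turn, a rotation vector about the tool's x, y, z in degrees, then the shift along the tool's x, y, z in m, then the closure, from -1 (fully open) to 1 (shut). In form: [wx, wy, wz, dx, dy, dz, claw, wx, wy, wz, dx, dy, dz, claw, ...]. A call has 1 to 12 rows; each row shifts and turns the commanded pose from where the row before left it, along the tool's axes as they then stand; what a row does not reach is not made up. A row lasts 1/8 s, in which the tool goes at most 62.5 mm and 10.7 degrees, less where a joint would pass 70% of its speed; a pose out of reach is approached as far as the arm can. A call with a gripper value outside its range is refused whole. The fingers move at their own pace and stop on an object; the grip force is fixed at half the most. Time passes only in rows, so rows that do not move let the fingers close. It gives the time, the measured TCP pose, the force, the opening and the grip force at its end, in the units of the state.
- ctrl.read_state(): the state, without advancing time (a new reading comes with each control period).
- ctrl.get_image(name): name is "side" or "top"; returns the picture (420x560x3 uint8, red, green, blue); there is no depth.
- ctrl.calibration(name): a dict with "mtx" (3x3 intrinsics, pixels), "R" (3x3) and "t" (3): a world point X has camera coordinates R X + t. Camera axes: x right, y down, z forward; pixel columns grow to the right and rows downward; lengths in mm; the calibration is good to about 2 mm. A picture is of the moment at which its call begins. calibration takes no time and is no camera call.
- ctrl.finish_job(): hands the job in; it is judged then, once.
The state is a dict: "clock": time; "qpos": joint angles; "qd": joint speeds; "tau": joint torques, N m; "eef_pos": TCP position; "tool_rot": TCP orientation; "force": force on the tool from outside, world axes, zero at the start; "torque": the same for the moment, N m; "width": finger opening in mm; "gripper_force": force on a finger pad.
Only numpy, scipy, OpenCV 4.12 (cv2) and the standard library are available. Lean on these libraries where they do the work, as an engineer would, in place of code of your own. Each camera call takes 0.05 s, during which the arm holds its last target. There are 200 camera calls.

TASK

Two cups of the spice carousel are empty: set one of the two spare spice jars down gently in each, upright and fully down, while the turntable is still locked, and leave the jars that are already in it where they are. Then grip the black knob of the sprung index plunger, pull it all the way up so that the pin is well clear of its hole, and keep holding it up at the end so that I can turn the carousel round; do not let it go. Leave the mug by the sink, the salt shaker and the tin alone.

Things in the scene. Friction and masses are not known exactly. Their poses are not given: they have to be found in the camera images.
- carousel: Fixed foot of the spice carousel, a dark wooden disc 192 mm across on the worktop, origin at the centre of its underside, which is the axis of the turntable. A steel bracket 30 mm wide rises from it at its -y side, 136 to 141 mm from the axis, to 64 mm height and reaches inward over the rim of the turntable; it carries the index plunger.
- turntable: Light wooden disc of the carousel, 254 mm across, turning on the foot about the vertical axis through its origin (locked while the plunger is in). Its top is 28 mm above the worktop and carries five round steel cups, each 26 mm deep, 49 mm wide inside, wall 2.5 mm, their centres 64 mm from the axis and 72 degrees apart, and a small wooden button 30 mm high in the middle.
- well0 (a point): Centre of the inner floor of one of the five cups of the turntable, 28 mm above the worktop. The cup takes one spice jar standing upright. Any two of the five cups are empty at the start: those without a jar at this point.
- well1 (a point): Centre of the inner floor of one of the five cups of the turntable, 28 mm above the worktop. The cup takes one spice jar standing upright. Any two of the five cups are empty at the start: those without a jar at this point.
- well2 (a point): Centre of the inner floor of one of the five cups of the turntable, 28 mm above the worktop. The cup takes one spice jar standing upright. Any two of the five cups are empty at the start: those without a jar at this point.
- well3 (a point): Centre of the inner floor of one of the five cups of the turntable, 28 mm above the worktop. The cup takes one spice jar standing upright. Any two of the five cups are empty at the start: those without a jar at this point.
- well4 (a point): Centre of the inner floor of one of the five cups of the turntable, 28 mm above the worktop. The cup takes one spice jar standing upright. Any two of the five cups are empty at the start: those without a jar at this point.
- jar_a: Glass spice jar with a red screw cap, 106 mm tall: glass 42 mm across, cap 45 mm across from 85 mm up to the top at 106 mm; 0.11 kg. Origin: centre of its underside, z up. Stands in one of the cups at the start.
- jar_b: Glass spice jar with a red screw cap, 106 mm tall: glass 42 mm across, cap 45 mm across from 85 mm up to the top at 106 mm; 0.11 kg. Origin: centre of its underside, z up. Stands in one of the cups at the start.
- jar_c: Glass spice jar with a red screw cap, 106 mm tall: glass 42 mm across, cap 45 mm across from 85 mm up to the top at 106 mm; 0.11 kg. Origin: centre of its underside, z up. Stands in one of the cups at the start.
- jar_d: Glass spice jar with a red screw cap, 106 mm tall: glass 42 mm across, cap 45 mm across from 85 mm up to the top at 106 mm; 0.11 kg. Origin: centre of its underside, z up. A spare, standing on the worktop at the start.
- jar_e: Glass spice jar with a red screw cap, 106 mm tall: glass 42 mm across, cap 45 mm across from 85 mm up to the top at 106 mm; 0.11 kg. Origin: centre of its underside, z up. A spare, standing on the worktop at the start.
- plunger (a joint): Lift of the sprung index plunger (m): 0 = pin 7 mm deep in its hole at the rim of the turntable, which locks the turntable; 0.012 = fully up against its stop, the pin's end then 5 mm above the turntable. A spring pulls it down, with about 4 N at 0 and 8 N fully up, so it snaps back if let go.
- plunger_knob (a point): Middle of the round black knob on the plunger, on its vertical axis, 115 mm from the carousel's axis, midway between two cups; 88 mm above the worktop when the plunger is in; rises with it. The knob is 28 mm across, 27 mm tall: underside 15 mm below this point, top 12 mm above. The bracket's top (64 mm above the worktop) with a nut 21 mm wide, 5 mm high lies under it.
- shaker: Bystander: salt shaker with a grey domed top, 44 mm across, 90 mm tall, on the worktop behind and left of the carousel; origin at the centre of its underside. Not a spice jar.
- mug: Bystander: white mug with a pink band, 82 mm across with handle 108 mm, 92 mm tall, on the worktop in front of the sink; origin at its underside.
- tin: Bystander: round food tin, 76 mm across, 58 mm tall, on the worktop at the back left, below a wall cabinet (underside about 0.48 m above the worktop; it begins about 0.6 m ahead of the robot and reaches from 0.15 m left of it further left: keep the wrist clear of it). Origin at the centre of its underside.
There are look-alikes about, which are no part of the job. What is shaped like the jar_e but turquoise is not meant.

How it is judged (in metres and radians):
On the way, in this order (a step that is already met when the one before it is completed fails the run):
1. every cup holds one jar, upright, fully down and let go, with the plunger still in its hole (((horizontal distance between jar_a and well0 below 0.006 m and z of jar_a in the frame of well0 between -0.004 and 0.004 m) or (horizontal distance between jar_b and well0 below 0.006 m and z of jar_b in the frame of well0 between -0.004 and 0.004 m) or (horizontal distance between jar_c and well0 below 0.006 m and z of jar_c in the frame of well0 between -0.004 and 0.004 m) or (horizontal distance between jar_d and well0 below 0.006 m and z of jar_d in the frame of well0 between -0.004 and 0.004 m) or (horizontal distance between jar_e and well0 below 0.006 m and z of jar_e in the frame of well0 between -0.004 and 0.004 m)) and ((horizontal distance between jar_a and well1 below 0.006 m and z of jar_a in the frame of well1 between -0.004 and 0.004 m) or (horizontal distance between jar_b and well1 below 0.006 m and z of jar_b in the frame of well1 between -0.004 and 0.004 m) or (horizontal distance between jar_c and well1 below 0.006 m and z of jar_c in the frame of well1 between -0.004 and 0.004 m) or (horizontal distance between jar_d and well1 below 0.006 m and z of jar_d in the frame of well1 between -0.004 and 0.004 m) or (horizontal distance between jar_e and well1 below 0.006 m and z of jar_e in the frame of well1 between -0.004 and 0.004 m)) and ((horizontal distance between jar_a and well2 below 0.006 m and z of jar_a in the frame of well2 between -0.004 and 0.004 m) or (horizontal distance between jar_b and well2 below 0.006 m and z of jar_b in the frame of well2 between -0.004 and 0.004 m) or (horizontal distance between jar_c and well2 below 0.006 m and z of jar_c in the frame of well2 between -0.004 and 0.004 m) or (horizontal distance between jar_d and well2 below 0.006 m and z of jar_d in the frame of well2 between -0.004 and 0.004 m) or (horizontal distance between jar_e and well2 below 0.006 m and z of jar_e in the frame of well2 between -0.004 and 0.004 m)) and ((horizontal distance between jar_a and well3 below 0.006 m and z of jar_a in the frame of well3 between -0.004 and 0.004 m) or (horizontal distance between jar_b and well3 below 0.006 m and z of jar_b in the frame of well3 between -0.004 and 0.004 m) or (horizontal distance between jar_c and well3 below 0.006 m and z of jar_c in the frame of well3 between -0.004 and 0.004 m) or (horizontal distance between jar_d and well3 below 0.006 m and z of jar_d in the frame of well3 between -0.004 and 0.004 m) or (horizontal distance between jar_e and well3 below 0.006 m and z of jar_e in the frame of well3 between -0.004 and 0.004 m)) and ((horizontal distance between jar_a and well4 below 0.006 m and z of jar_a in the frame of well4 between -0.004 and 0.004 m) or (horizontal distance between jar_b and well4 below 0.006 m and z of jar_b in the frame of well4 between -0.004 and 0.004 m) or (horizontal distance between jar_c and well4 below 0.006 m and z of jar_c in the frame of well4 between -0.004 and 0.004 m) or (horizontal distance between jar_d and well4 below 0.006 m and z of jar_d in the frame of well4 between -0.004 and 0.004 m) or (horizontal distance between jar_e and well4 below 0.006 m and z of jar_e in the frame of well4 between -0.004 and 0.004 m)) and angle between each of jar_a, jar_b, jar_c, jar_d, jar_e's own z axis and vertical below 0.08 rad and linear speed of each of jar_a, jar_b, jar_c, jar_d, jar_e below 0.03 m/s and contact force between the fingers and jar_a below 0.2 N and contact force between the fingers and jar_b below 0.2 N and contact force between the fingers and jar_c below 0.2 N and contact force between the fingers and jar_d below 0.2 N and contact force between the fingers and jar_e below 0.2 N and value of joint plunger below 0.002 m), for 0.2 s.
2. the plunger is pulled up by its knob to within 2 mm of its stop (value of joint plunger above 0.01 m and contact force between the fingers and plunger above 2 N), for 0.3 s.
At the end, for the whole second after the job is handed in: All five cups hold a jar (within 6 mm of the cup's centre, underside within 4 mm of its floor, tilted less than 0.08 rad, at rest, not touched), the plunger is more than 10 mm up (of 12), still, and the fingers hold it with more than 2 N (all of step 2 and ((horizontal distance between jar_a and well0 below 0.006 m and z of jar_a in the frame of well0 between -0.004 and 0.004 m) or (horizontal distance between jar_b and well0 below 0.006 m and z of jar_b in the frame of well0 between -0.004 and 0.004 m) or (horizontal distance between jar_c and well0 below 0.006 m and z of jar_c in the frame of well0 between -0.004 and 0.004 m) or (horizontal distance between jar_d and well0 below 0.006 m and z of jar_d in the frame of well0 between -0.004 and 0.004 m) or (horizontal distance between jar_e and well0 below 0.006 m and z of jar_e in the frame of well0 between -0.004 and 0.004 m)) and ((horizontal distance between jar_a and well1 below 0.006 m and z of jar_a in the frame of well1 between -0.004 and 0.004 m) or (horizontal distance between jar_b and well1 below 0.006 m and z of jar_b in the frame of well1 between -0.004 and 0.004 m) or (horizontal distance between jar_c and well1 below 0.006 m and z of jar_c in the frame of well1 between -0.004 and 0.004 m) or (horizontal distance between jar_d and well1 below 0.006 m and z of jar_d in the frame of well1 between -0.004 and 0.004 m) or (horizontal distance between jar_e and well1 below 0.006 m and z of jar_e in the frame of well1 between -0.004 and 0.004 m)) and ((horizontal distance between jar_a and well2 below 0.006 m and z of jar_a in the frame of well2 between -0.004 and 0.004 m) or (horizontal distance between jar_b and well2 below 0.006 m and z of jar_b in the frame of well2 between -0.004 and 0.004 m) or (horizontal distance between jar_c and well2 below 0.006 m and z of jar_c in the frame of well2 between -0.004 and 0.004 m) or (horizontal distance between jar_d and well2 below 0.006 m and z of jar_d in the frame of well2 between -0.004 and 0.004 m) or (horizontal distance between jar_e and well2 below 0.006 m and z of jar_e in the frame of well2 between -0.004 and 0.004 m)) and ((horizontal distance between jar_a and well3 below 0.006 m and z of jar_a in the frame of well3 between -0.004 and 0.004 m) or (horizontal distance between jar_b and well3 below 0.006 m and z of jar_b in the frame of well3 between -0.004 and 0.004 m) or (horizontal distance between jar_c and well3 below 0.006 m and z of jar_c in the frame of well3 between -0.004 and 0.004 m) or (horizontal distance between jar_d and well3 below 0.006 m and z of jar_d in the frame of well3 between -0.004 and 0.004 m) or (horizontal distance between jar_e and well3 below 0.006 m and z of jar_e in the frame of well3 between -0.004 and 0.004 m)) and ((horizontal distance between jar_a and well4 below 0.006 m and z of jar_a in the frame of well4 between -0.004 and 0.004 m) or (horizontal distance between jar_b and well4 below 0.006 m and z of jar_b in the frame of well4 between -0.004 and 0.004 m) or (horizontal distance between jar_c and well4 below 0.006 m and z of jar_c in the frame of well4 between -0.004 and 0.004 m) or (horizontal distance between jar_d and well4 below 0.006 m and z of jar_d in the frame of well4 between -0.004 and 0.004 m) or (horizontal distance between jar_e and well4 below 0.006 m and z of jar_e in the frame of well4 between -0.004 and 0.004 m)) and angle between each of jar_a, jar_b, jar_c, jar_d, jar_e's own z axis and vertical below 0.08 rad and linear speed of each of jar_a, jar_b, jar_c, jar_d, jar_e below 0.03 m/s and contact force between the fingers and jar_a below 0.2 N and contact force between the fingers and jar_b below 0.2 N and contact force between the fingers and jar_c below 0.2 N and contact force between the fingers and jar_d below 0.2 N and contact force between the fingers and jar_e below 0.2 N and velocity of joint plunger between -0.01 and 0.01 m/s); the arm keeps its last pose, push and grip.
It fails at once if a jar that was already in its cup is lifted out or shifted by more than 25 mm (distance of any of jar_a, jar_b, jar_c from where it was at the start of the episode above 0.025 m).
It fails at once if a spare jar is dropped into its cup (let go and faster than 0.5 m/s) ((horizontal distance between jar_d and carousel below 0.09 m and z of jar_d in the frame of carousel below 0.06 m and contact force between the fingers and jar_d below 0.1 N and linear speed of jar_d above 0.5 m/s) or (horizontal distance between jar_e and carousel below 0.09 m and z of jar_e in the frame of carousel below 0.06 m and contact force between the fingers and jar_e below 0.1 N and linear speed of jar_e above 0.5 m/s)).
It fails at once if the mug, the shaker or the tin is pushed more than 30 mm or tipped (distance of any of shaker, mug, tin from where it was at the start of the episode above 0.03 m or angle between any of shaker, mug, tin's own z axis and vertical above 0.3 rad).
It also fails if it takes over 58 s, if anything falls off the work surface, if the arm or the gripper's body presses on something with over 40 N, if the wrist force passes 120 N, or if a joint passes its speed limit or range.

## Working session

There is one attempt and no reset: what is moved stays moved. The work goes in short steps, Python scripts to look and compute and a tool call to move; the robot and the scene stay as the last step left them, time stands still between calls to the robot, and variables do not carry over. Pictures are saved under pics/ and viewed, at most 10 in all, crops included, and the job is handed in when it is done.

Besides the shell and the picture viewer there is one more tool, called by a JSON object that holds its "fn" and its "kwargs", one argument or row to a line. carry_out: Moves the arm, as the interface text tells. Its arguments: {"type":"object","properties":{"deltas":{"type":"array"}},"required":["deltas"]}

```bash
mkdir -p pics; python3 - <<'E'
from cell import ctrl
import cv2
for n in("side","top"):
    cv2.imwrite(f"pics/{n}0.png",ctrl.get_image(n)[:,:,::-1]); c=ctrl.calibration(n); print(n,c)
print(ctrl.read_state(),ctrl.grip_depth)
E
```

```text
side {'mtx': array([[437.29628617,   0.        , 279.82389027],
       [  0.        , 437.29628617, 207.35107558],
       [  0.        ,   0.        ,   1.        ]]), 'R': array([[-0.83130229, -0.55551022,  0.01857117],
       [-0.40089897,  0.57611909, -0.71229685],
       [ 0.38498898, -0.59957917, -0.7016326 ]]), 't': array([ 452.27167163,  255.22124051, 1239.43551922])}
top {'mtx': array([[382.55088722,   0.        , 274.45627963],
       [  0.        , 382.55088722, 212.68096216],
       [  0.        ,   0.        ,   1.        ]]), 'R': array([[-0.01854858, -0.99954095,  0.02395505],
       [-0.99400154,  0.01585239, -0.10821111],
       [ 0.10778169, -0.02581852, -0.99383928]]), 't': array([ -14.22206416,  513.90109446, 1173.71344687])}
{'clock': 0.1, 'qpos': array([ 1.15121167,  0.6292269 ,  0.03842138,  1.51826041, -0.02702065,
        0.9963058 , -0.02000684]), 'qd': array([ 8.39299673e-05, -2.17262779e-03,  1.23242286e-05, -6.24918978e-04,
       -1.54788134e-04, -1.55381347e-03,  8.55008460e-04]), 'tau': array([ 4.13586458e-03, -5.64524066e+01,  1.23097077e+00, -1.93969899e+01,
        1.14084111e-02,  5.40619396e-03,  3.39804626e-05]), 'eef_pos': array([ 225.04783451, -609.205392  ,  230.50036795]), 'tool_rot': array([-3.13990888e+00, -1.56563291e-05,  3.53785657e-01]), 'force': array([0.75313488, 0.61844274, 0.11793425]), 'torque': array([-0.03558007,  0.04891457, -0.00728906]), 'gripper_force': 0.0, 'width': 85.42335110397639} 18.700000000000003
```

View pics/top0.png

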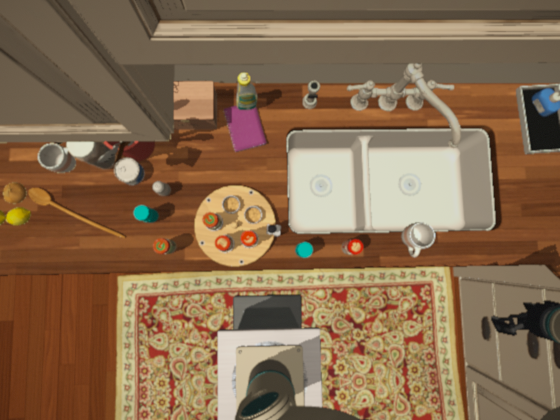

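View pics/side0.png

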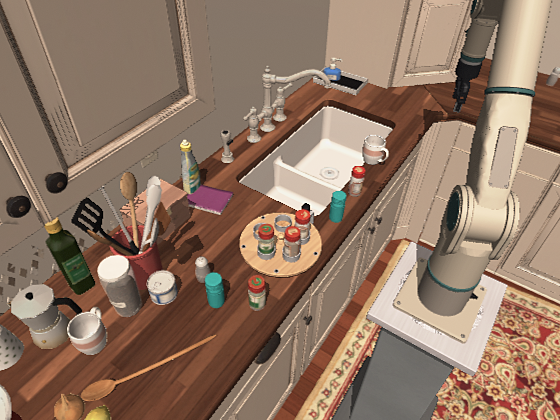

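Top view: carousel near (235,225), with red-capped jars in cups at (211,220), (222,242) and (248,239). The cups at (233,204) and (255,214) are empty, and the black knob is at about (274,230). The jar-like things on the worktop are red at (162,246) and (355,246), and turquoise at (146,214) and (305,250). The red ones match the "red cap" description and the turquoise ones are look-alikes. I'll confirm with a crop and measure.

```bash
cat > h.py <<'E'
import numpy as np, cv2
from cell import ctrl
def proj(n,X):
    c=ctrl.calibration(n); p=c["mtx"]@(c["R"]@np.asarray(X,float)+c["t"]); return p[:2]/p[2]
def ray(n,uv,z):
    c=ctrl.calibration(n); d=c["R"].T@np.linalg.inv(c["mtx"])@[uv[0],uv[1],1]; o=-c["R"].T@c["t"]
    return o+d*(z-o[2])/d[2]
def blobs(m,amin):
    k,l,s,c=cv2.connectedComponentsWithStats(m.astype(np.uint8))
    return [(c[i].round(1),s[i,4],s[i,:4]) for i in range(1,k) if s[i,4]>=amin]
E
python3 - <<'E'
from h import *
t=cv2.imread("pics/top0.png"); s=cv2.imread("pics/side0.png")
a=cv2.resize(t[180:275,135:375],None,fx=3.3,fy=3.3,interpolation=cv2.INTER_CUBIC)
b=cv2.resize(s[160:315,190:375],None,fx=1.75,fy=1.75,interpolation=cv2.INTER_CUBIC)
o=np.zeros((a.shape[0]+b.shape[0],a.shape[1],3),np.uint8);o[:a.shape[0]]=a;o[a.shape[0]:,:b.shape[1]]=b
cv2.imwrite("pics/crop0.png",o);print(o.shape)
for n,im in(("top",t),("side",s)):
    h=cv2.cvtColor(im,cv2.COLOR_BGR2HSV)
    red=((h[...,0]<8)|(h[...,0]>172))&(h[...,1]>170)&(h[...,2]>110)
    for c,A,bb in blobs(red,15):
        if c[1]<270+60*(n=="side"): print(n,c,A,bb,ray(n,c,106).round(),ray(n,c,134).round())
h=cv2.cvtColor(t,cv2.COLOR_BGR2HSV)
for u,v in[(235,240),(200,235),(245,255),(130,190),(210,200),(274,230)]:print(u,v,h[v,u])
E
```

```text
(585, 792, 3)
top [248.8 238.2] 53 [241 231  16  15] [432.  55. 106.] [430.  54. 134.]
top [226.  243.2] 49 [219 236  12  15] [418. 121. 106.] [417. 118. 134.]
top [355.  246.3] 119 [348 239  16  16] [ 403. -255.  106.] [ 402. -248.  134.]
side [358.3 172.1] 98 [352 166  14  12] [ 393. -243.  106.] [ 381. -210.  134.]
side [301.7 216.5] 143 [295 209  15  15] [440.  42. 106.] [427.  66. 134.]
side [265.4 232.4] 114 [259 224  15  15] [492. 156. 106.] [478. 177. 134.]
side [292.1 234.7] 138 [285 226  15  16] [424. 120. 106.] [411. 141. 134.]
side [394.5 240.9] 17 [388 239  14   7] [171. -27. 106.] [166.  -1. 134.]
side [254.6 278.4] 35 [248 275  14   9] [422. 305. 106.] [410. 321. 134.]
side [256.5 287.2] 102 [248 280  17  13] [402. 324. 106.] [390. 340. 134.]
side [504.2 328.8] 51 [494 324  19  10] [-160.   84.  106.] [-155.  107.  134.]
235 240 [ 17 134 143]
200 235 [ 18 120 217]
245 255 [ 18 120 221]
130 190 [ 11 175  96]
210 200 [ 17  66 190]
274 230 [ 0 19 41]
```

View pics/crop0.png

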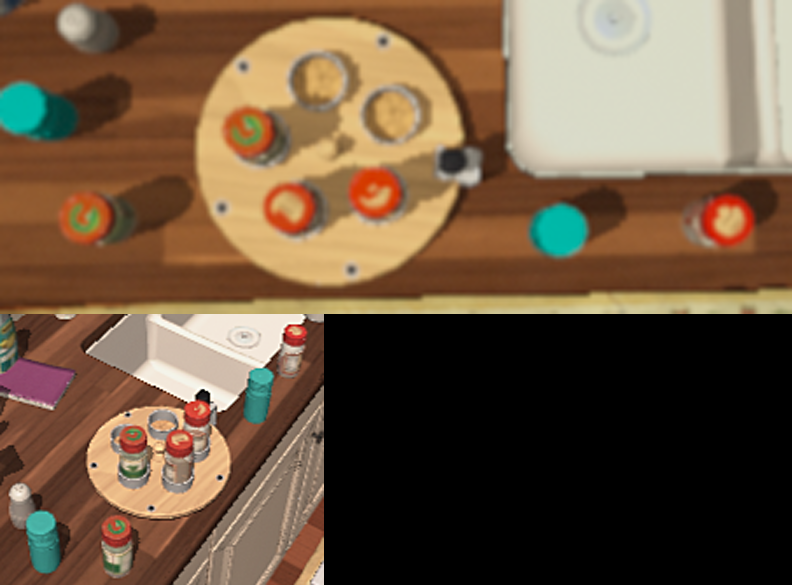

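The crop confirms it: the spares are the red-capped jars at (161,246) and (355,246), and the plain turquoise cylinders at (146,214) and (305,250) are not meant. Next I'll measure more precisely.

```bash
cat >> h.py <<'E'
def caps(n,im,th=75):
    r=im.astype(int); m=((r[...,2]-r[...,1]>th)&(r[...,2]>100)).astype(np.uint8)
    m=cv2.resize(m*255,None,fx=4,fy=4,interpolation=cv2.INTER_LINEAR)>127
    out=[]
    cs,_=cv2.findContours(m.astype(np.uint8),cv2.RETR_EXTERNAL,cv2.CHAIN_APPROX_NONE)
    for c in cs:
        hu=cv2.convexHull(c); A=cv2.contourArea(hu)/16
        if 60<A<500 and len(c)>5:
            M=cv2.moments(hu); out.append((np.array([M['m10']/M['m00'],M['m01']/M['m00']])/4-.375,A,np.array(cv2.boundingRect(hu))/4))
    return out
E
python3 - <<'E'
from h import *
t=cv2.imread("pics/top0.png"); s=cv2.imread("pics/side0.png")
for n,im in(("top",t),("side",s)):
    for c,A,b in caps(n,im):
        if c[1]<(262 if n=="top" else 310): print(n,c.round(1),round(A),b, *[ray(n,c,z).round(1) for z in (103,131)])
h=cv2.cvtColor(t,cv2.COLOR_BGR2HSV)
m=((h[...,2]>150)&(h[...,1]>70)&(h[...,1]<165)&(h[...,0]>12)&(h[...,0]<24)).astype(np.uint8)
m[:175]=0;m[270:]=0;m[:,:185]=0;m[:,285:]=0
m=cv2.morphologyEx(m,cv2.MORPH_OPEN,np.ones((3,3)))
cs,_=cv2.findContours(m,cv2.RETR_EXTERNAL,cv2.CHAIN_APPROX_NONE); c=max(cs,key=cv2.contourArea)
hu=cv2.convexHull(c); e=cv2.fitEllipse(hu); print("disc",e,ray("top",e[0],28))
P=np.array([ray("top",q[0],28)[:2] for q in hu],np.float32); print(cv2.minEnclosingCircle(P))
d=(h[...,2]<75)&(h[...,1]<90); d[:, :262]=0;d[:,284:]=0;d[:222]=0;d[242:]=0
for c,A,b in blobs(d,8): print("knob",c,A,b,ray("top",c,97).round(1))
d=(h[...,2]<130)&(h[...,1]<110)
for c,A,b in blobs(d,2):
    if 190<c[0]<285 and 180<c[1]<268:print("dots",c,A,ray("top",c,28).round(1))
h=cv2.cvtColor(s,cv2.COLOR_BGR2HSV)
d=(h[...,2]<60)&(h[...,1]<110); d[:, :295]=0;d[:,320:]=0;d[:195]=0;d[225:]=0
for c,A,b in blobs(d,6): print("knob side",c,A,b,ray("side",c,90).round(1))
E
```

```text
top [355.1 246.5] 208 [347. 239.  17.  16.] [ 402.  -255.7  103. ] [ 401.6 -249.1  131. ]
top [160.3 245.5] 198 [153. 238.  16.  16.] [415.1 311.5 103. ] [414.3 303.9 131. ]
top [222.  242.5] 188 [215. 235.  15.  16.] [420.6 133.  103. ] [419.6 129.9 131. ]
top [248.2 237.8] 193 [241. 231.  16.  15.] [433.   56.9 103. ] [431.8  55.7 131. ]
top [209.8 219.4] 169 [203. 213.  15.  14.] [488.8 168.4 103. ] [486.2 164.4 131. ]
side [256.1 283.6] 250 [248. 275.  17.  18.] [410.7 314.3 103. ] [398.5 330.1 131. ]
side [139.6 257.1] 283 [124. 248.  28.  21.] [723.4 423.3 103. ] [701.9 435.9 131. ]
side [291.9 233.5] 202 [284. 226.  16.  16.] [428.4 113.5 103. ] [415.6 135.3 131. ]
side [265.9 231.1] 196 [259. 224.  15.  16.] [495.5 149.  103. ] [480.8 169.8 131. ]
side [302.1 216.2] 188 [295. 209.  15.  16.] [440.8  37.3 103. ] [427.7  61.4 131. ]
side [358.2 171.4] 135 [352. 166.  14.  12.] [ 396.1 -249.5  103. ] [ 384.3 -216.8  131. ]
disc ((234.10079956054688, 225.5828094482422), (80.90499877929688, 81.70166015625), 57.41729736328125) [475.08196482 103.68350739  28.        ]
((476.64398193359375, 103.85770416259766), 127.85585021972656)
knob [271.9 228.4] 41 [269 226   7   6] [459.6 -12.9  97. ]
dots [250.5 192. ] 2 [580.4  51.3  28. ]
dots [224.6 200.7] 10 [554.  132.9  28. ]
dots [208.3 199.7] 3 [557.9 183.9  28. ]
dots [247.4 209.4] 5 [525.3  61.7  28. ]
dots [227.  211.5] 4 [519.7 125.6  28. ]
dots [230.3 212.7] 3 [515.7 115.3  28. ]
dots [219.  222.8] 65 [484.6 150.6  28. ]
dots [273.4 228.1] 87 [465.1 -18.9  28. ]
dots [280.  233.5] 2 [447.9 -39.2  28. ]
dots [231.3 242.4] 47 [422.9 112.7  28. ]
dots [256.8 238.6] 16 [433.3  33.4  28. ]
dots [276.5 236. ] 4 [440.3 -28.1  28. ]
dots [201.5 242.5] 4 [424.2 204.9  28. ]
dots [241.  261.5] 2 [363.4  83.2  28. ]
knob side [306.1 206.2] 38 [302 203   8   8] [459.6 -18.1  90. ]
```

```bash
cat > fit.py <<'E'
from h import *
from scipy.optimize import least_squares
J=[(419.9,130.2,2),(432,55.8,3),(486.6,164.9,1)]
def w(p,k,r=64): a=p[2]+k*np.radians(72); return p[:2]+r*np.array([np.cos(a),np.sin(a)])
# k=0: well near 10 deg, 1: 82, 2:154, 3:226, 4:298 ; knob at 262
def res(p): return np.concatenate([(w(p,k)-[x,y]) for x,y,k in J]+[p[:2]-[475.3,103.7],w(p,3.5,115)-[459.6,-13.5]])
r=least_squares(res,[475,104,.17]); p=r.x
if __name__=="__main__":
    print(p,np.degrees(p[2]),r.fun.round(1)); print("w0",w(p,0),"w4",w(p,4),"knob",w(p,3.5,115))
    t=cv2.imread("pics/top0.png")
    u=cv2.resize(t[170:280,180:300],None,fx=5,fy=5,interpolation=cv2.INTER_CUBIC)
    for k in(0,4):
        for z,rr in((54,25.8),):
            q=np.array([proj("top",[*(w(p,k)+rr*np.array([np.cos(a),np.sin(a)])),z]) for a in np.linspace(0,6.28,80)])
            cv2.polylines(u,[np.int32((q-[180,170]+.5)*5)],True,(255,0,0),1)
    q=np.array([proj("top",[*(p[:2]+127*np.array([np.cos(a),np.sin(a)])),28]) for a in np.linspace(0,6.28,180)])
    cv2.polylines(u,[np.int32((q-[180,170]+.5)*5)],True,(255,0,0),1)
    q=proj("top",[*w(p,3.5,115),100]); cv2.circle(u,np.int32((q-[180,170]+.5)*5).tolist(),3,(0,255,255),-1)
    cv2.imwrite("pics/fit.png",u)
E
python3 fit.py
```

```text
[4.76613647e+02 1.01727547e+02 1.65866062e-01] 9.503425290473055 [-0.6  0.1 -0.2  0.3 -0.5  0.1  1.3 -2.   0.   1.5]
w0 [539.73529383 112.29436719] w4 [506.1689519   44.96062029] knob [459.62236416 -12.01029345]
```

View pics/fit.png

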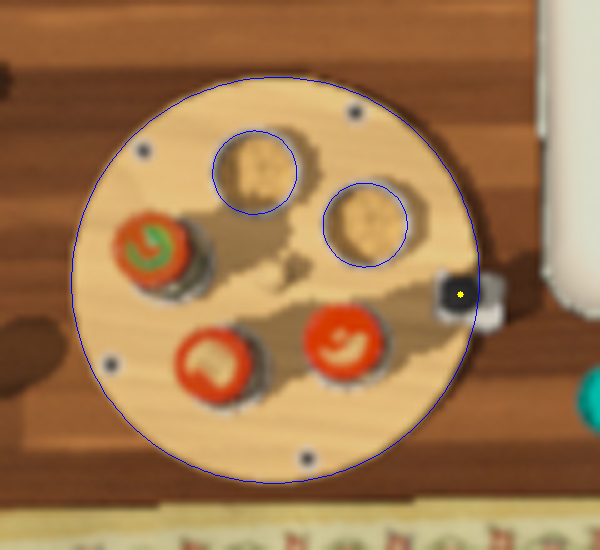

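The overlay fits the disc, both empty cup rims and the knob within about 1–2 mm. Next I approach the right-hand jar (about 401, -256).

{"fn": "carry_out", "kwargs": {
  "deltas": [0,0,5.4,0,0,0,-1,0,0,5.4,0,0,0,-1,0,0,0,0.029,-0.04,0,-1,0,0,0,0.029,-0.04,0,-1,0,0,0,0.029,-0.04,0,-1,0,0,0,0.029,-0.04,0,-1,0,0,0,0.029,-0.04,0,-1,0,0,0,0.029,-0.04,0,-1,0,0,0,0.029,-0.04,0,-1,0,0,0,0.029,-0.04,0,-1,0,0,0,0,0,0,-1]
}}

```text
clock: 1.48
eef_pos: [403.3, -251.7, 231.1]
tool_rot: [-3.139, -0.001, 0.173]
force: [-1.0, -0.3, -0.5]
width: 85.2
gripper_force: 0.0
```

```bash
cat > go.py <<'E'
import sys; from h import *
from scipy.spatial.transform import Rotation as Ro
s=ctrl.read_state(); R=Ro.from_euler("xyz",s["tool_rot"])
print(round(s["clock"],2),s["eef_pos"].round(1),np.degrees(s["tool_rot"]).round(2),"w",round(s["width"],1),"gf",round(s["gripper_force"],1),"F",s["force"].round(1),"q",s["qpos"].round(2))
a=list(map(float,sys.argv[1:]))
if a:
    yaw=np.radians(a[3]) if len(a)>3 else s["tool_rot"][2]
    R2=Ro.from_euler("xyz",[np.pi,0,yaw])
    print("turn deg (rotvec tool)",np.degrees((R.inv()*R2).as_rotvec()).round(2))
    print("shift in axes after turn, mm",R2.inv().apply(np.array(a[:3])-s["eef_pos"]).round(1))
E
python3 go.py 401 -256.5 77 9.5
```

```text
1.48 [ 403.3 -251.7  231.1] [-1.7988e+02 -4.0000e-02  9.9200e+00] w 85.2 gf 0.0 F [-1.  -0.3 -0.5] q [ 0.45  0.38  0.06  1.99 -0.04  0.77 -0.86]
turn deg (rotvec tool) [-0.12 -0.04  0.42]
shift in axes after turn, mm [ -3.    4.4 154.1]
```

{"fn": "carry_out", "kwargs": {
  "deltas": [0,0,0.4,-0.003,0.0044,0.04,-1,0,0,0,0,0,0.045,-1,0,0,0,0,0,0.04,-1,0,0,0,0,0,0.025,-1,0,0,0,0,0,0.004,-1,0,0,0,0,0,0,0,0,0,0,0,0,0,1,0,0,0,0,0,0,1,0,0,0,0,0,0,1,0,0,0,0,0,0,1,0,0,0,0,0,0,1,0,0,0,0,0,0,1]
}}

```text
clock: 2.98
eef_pos: [400.0, -261.1, 78.7]
tool_rot: [3.14, -0.002, 0.159]
force: [-0.4, 0.6, 4.6]
width: 43.2
gripper_force: 59.9
```

```bash
python3 go.py 401 -256.5 77 9.5; python3 - <<'E'
from h import *
i=ctrl.get_image("side")[:,:,::-1]; cv2.imwrite("pics/s1.png",cv2.resize(i[100:310,200:480],None,fx=2.5,fy=2.5))
E
```

```text
2.98 [ 400.  -261.1   78.7] [ 1.7992e+02 -1.1000e-01  9.0900e+00] w 43.2 gf 59.9 F [-0.4  0.6  4.6] q [ 0.49  0.64  0.04  2.12 -0.06  0.37 -0.83]
turn deg (rotvec tool) [ 0.08 -0.11 -0.41]
shift in axes after turn, mm [ 1.8 -4.3  1.7]
```

View pics/s1.png

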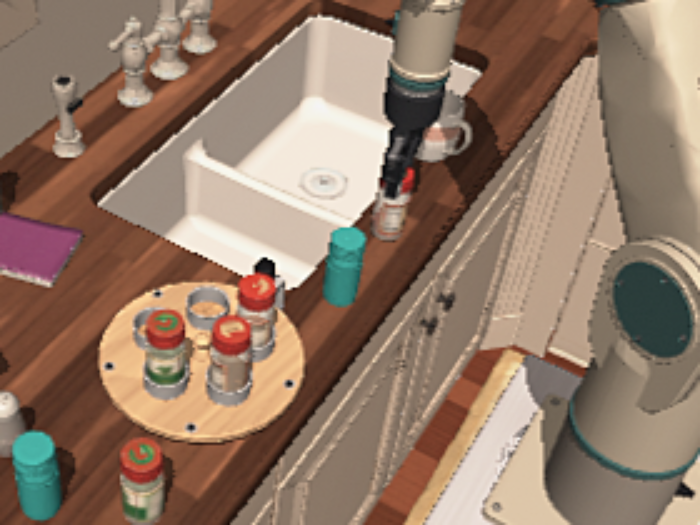

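The jar is held by its cap (width 43 mm) and still standing upright. Release, turn 90° and regrip so it is centred in both axes.

{"fn": "carry_out", "kwargs": {
  "deltas": [0,0,0,0,0,0,-1,0,0,0,0,0,0,-1,0,0,0,0,0,0,-1,0,0,-10.05,0,0,0,-1,0,0,-10.05,0,0,0,-1,0,0,-10.05,0,0,0,-1,0,0,-10.05,0,0,0,-1,0,0,-10.05,0,0,0,-1,0,0,-10.05,0,0,0,-1,0,0,-10.05,0,0,0,-1,0,0,-10.05,0,0,0,-1,0,0,-10.05,0,0,0,-1]
}}

```text
clock: 4.53
eef_pos: [399.1, -260.9, 77.3]
tool_rot: [-3.141, 0.0, 1.743]
force: [0.3, -0.3, -0.2]
width: 85.4
gripper_force: 0.0
```

{"fn": "carry_out", "kwargs": {
  "deltas": [0,0,0,0,0,0,-1,0,0,0,0,0,0,-1,0,0,0,0,0,0,1,0,0,0,0,0,0,1,0,0,0,0,0,0,1,0,0,0,0,0,0,1,0,0,0,0,0,0,1,0,0,0,0,0,0,1,0,0,0,0,0,0,1]
}}

```text
clock: 5.65
eef_pos: [399.5, -260.8, 77.6]
tool_rot: [3.141, 0.0, 1.737]
force: [-0.2, 0.4, 5.0]
width: 43.4
gripper_force: 60.2
```

```bash
python3 go.py 539.7 112.3 260 99.5
```

```text
5.65 [ 399.5 -260.8   77.6] [1.7997e+02 3.0000e-02 9.9510e+01] w 43.4 gf 60.2 F [-0.2  0.4  5. ] q [ 0.76  0.67 -0.36  2.11  0.53  0.45  0.16]
turn deg (rotvec tool) [0.03 0.03 0.01]
shift in axes after turn, mm [ 344.9  199.9 -182.4]
```

{"fn": "carry_out", "kwargs": {
  "deltas": [0,0,0,0,0,-0.02,1,0,0,0,0,0,-0.04,1,0,0,0,0,0,-0.04,1,0,0,0,0,0,-0.045,1,0,0,0,0,0,-0.037,1,0,0,0,0.03,0.017,0,1,0,0,0,0.04,0.023,0,1,0,0,0,0.045,0.026,0,1,0,0,0,0.045,0.026,0,1,0,0,0,0.045,0.026,0,1,0,0,0,0.045,0.026,0,1,0,0,0,0.04,0.023,0,1]
}}

```text
clock: 7.15
eef_pos: [516.0, 54.6, 258.9]
tool_rot: [-3.141, -0.0, 1.737]
force: [1.5, -0.5, -1.0]
width: 43.1
gripper_force: 61.1
```

{"fn": "carry_out", "kwargs": {
  "deltas": [0,0,0,0.03,0.018,0,1,0,0,0,0.02,0.011,0,1,0,0,0,0.005,0.004,0,1,0,0,0,0,0,0,1,0,0,0,0,0,0,1,0,0,0,0,0,0,1]
}}

```text
clock: 7.9
eef_pos: [539.3, 111.3, 259.3]
tool_rot: [-3.141, 0.001, 1.735]
force: [0.2, 0.2, -0.4]
width: 43.1
gripper_force: 61.1
```

```bash
python3 go.py 539.7 112.3 106 99.5
```

```text
7.9 [539.3 111.3 259.3] [-1.7999e+02  4.0000e-02  9.9430e+01] w 43.1 gf 61.1 F [ 0.2  0.2 -0.4] q [ 0.15  0.51 -0.6   1.75  0.34  0.99 -0.42]
turn deg (rotvec tool) [-0.01  0.04 -0.07]
shift in axes after turn, mm [  0.9   0.6 153.3]
```

{"fn": "carry_out", "kwargs": {
  "deltas": [0,0,0,0.001,0.0005,0.03,1,0,0,0,0,0,0.04,1,0,0,0,0,0,0.03,1,0,0,0,0,0,0.019,1,0,0,0,0,0,0,1,0,0,0,0,0,0,1,0,0,0,0,0,0,1]
}}

```text
clock: 8.78
eef_pos: [540.5, 113.7, 141.4]
tool_rot: [3.139, -0.0, 1.737]
force: [0.7, -0.3, -0.6]
width: 43.3
gripper_force: 61.1
```

```bash
python3 go.py 539.7 112.3 106 99.5; python3 - <<'E'
from h import *
from fit import p,w
S=ctrl.read_state()["eef_pos"]
def mark(n,im,o,f):
    for k,zz,rr,col in((0,54,25.8,(255,0,0)),(None,S[2]-77.6,21,(0,255,255)),(None,S[2]-77.6+106,22.5,(0,255,0))):
        c=S[:2] if k is None else w(p,k)
        q=np.array([proj(n,[*(c+rr*np.array([np.cos(a),np.sin(a)])),zz]) for a in np.linspace(0,6.28,80)])
        cv2.polylines(im,[np.int32((q-o+.5)*f)],True,col,1)
A=[]
for n,(x,y) in(("side",(225,150)),("top",(190,160))):
    i=ctrl.get_image(n)[:,:,::-1]; c=cv2.resize(i[y:y+110,x:x+80],None,fx=5,fy=5,interpolation=cv2.INTER_CUBIC); mark(n,c,np.array([x,y]),5);A.append(c)
cv2.imwrite("pics/p1.png",np.hstack(A))
E
```

```text
8.78 [540.5 113.7 141.4] [179.88  -0.    99.5 ] w 43.3 gf 61.1 F [ 0.7 -0.3 -0.6] q [ 0.08  0.66 -0.52  1.87  0.47  0.73 -0.54]
turn deg (rotvec tool) [ 0.12 -0.    0.  ]
shift in axes after turn, mm [-1.3 -1.  35.4]
```

View pics/p1.png

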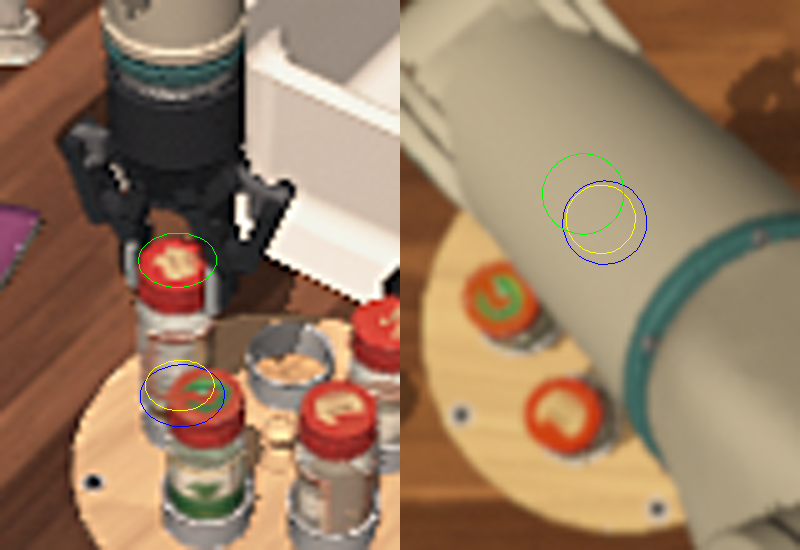

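Side view: the held jar's cap is at crop (175,262), close to the predicted ring. The jar bottom is over the cup, partly hidden by a seated jar. I'll check the camera bias against the cap edges of the seated jars.

```bash
python3 - <<'E'
from h import *
from fit import p,w
S=ctrl.read_state()["eef_pos"]; print(S)
im=ctrl.get_image("side")[:,:,::-1]
B=[(c,b) for c,A,b in caps("side",im)]
for name,c,zt in[("k1",w(p,1),134),("k2",w(p,2),134),("k3",w(p,3),134),("d",np.array([414.7,311.5]),106),("held",S[:2],S[2]-77.6+106)]:
    q=np.array([proj("side",[*(c+22.5*np.array([np.cos(a),np.sin(a)])),z]) for a in np.linspace(0,6.28,80) for z in(zt,zt-21)])
    lo,hi=q.min(0),q.max(0); m=q.mean(0)
    cc,b=min(B,key=lambda t:np.hypot(*(t[0]-m)))
    print(name,"pred L R T B",lo[0].round(1),hi[0].round(1),lo[1].round(1),hi[1].round(1),"meas",b[0]-.4,b[0]+b[2]-.6,b[1]-.4,b[1]+b[3]-.6)
E
```

```text
[540.2276477  113.65796847 141.16241802]
k1 pred L R T B 257.3 273.3 222.8 239.5 meas 257.6 273.4 223.6 239.4
k2 pred L R T B 283.7 299.9 225.2 242.1 meas 283.6 299.4 225.6 241.4
k3 pred L R T B 294.0 309.7 208.4 224.4 meas 294.6 309.4 208.6 224.4
d pred L R T B 246.7 264.1 274.5 293.4 meas 247.6 264.4 274.6 292.4
held pred L R T B 252.3 267.9 196.2 212.2 meas 252.6 265.4 197.6 212.4
```

{"fn": "carry_out", "kwargs": {
  "deltas": [0,0,0,-0.0013,-0.0008,0,1,0,0,0,0,0,0,1,0,0,0,0,0,0.008,1,0,0,0,0,0,0.009,1,0,0,0,0,0,0.008,1,0,0,0,0,0,0.005,1,0,0,0,0,0,0.003,1,0,0,0,0,0,0.001,1,0,0,0,0,0,0,1,0,0,0,0,0,0,1]
}}

```text
clock: 10.18
eef_pos: [538.7, 111.9, 106.2]
tool_rot: [-3.141, 0.0, 1.737]
force: [-1.8, -2.0, -1.3]
width: 42.7
gripper_force: 61.1
```

```bash
python3 go.py 539.7 112.3 106 99.5
```

```text
10.18 [538.7 111.9 106.2] [-1.7995e+02  2.0000e-02  9.9510e+01] w 42.7 gf 61.1 F [-1.8 -2.  -1.3] q [ 0.05  0.7  -0.48  1.9   0.51  0.66 -0.57]
turn deg (rotvec tool) [-0.05  0.02  0.01]
shift in axes after turn, mm [0.2 1.1 0.2]
```

{"fn": "carry_out", "kwargs": {
  "deltas": [0,0,0,0,0,0.0008,1,0,0,0,0,0,0,1,0,0,0,0,0,0,-0.5,0,0,0,0,0,0,-0.5,0,0,0,0,0,0,-0.5,0,0,0,0,0,0,-0.5,0,0,0,0,0,-0.02,-0.5,0,0,0,0,0,-0.04,-0.7,0,0,0,0,0,-0.05,-1,0,0,0,0,0,-0.04,-1,0,0,0,0,0,0,-1,0,0,0,0,0,0,-1]
}}

```text
clock: 11.68
eef_pos: [538.7, 111.8, 254.9]
tool_rot: [-3.141, 0.0, 1.737]
force: [0.3, -0.2, -1.2]
width: 85.6
gripper_force: 0.0
```

```bash
python3 go.py 414.7 311.5 250 99.5
```

```text
11.68 [538.7 111.8 254.9] [-1.7995e+02  2.0000e-02  9.9510e+01] w 85.6 gf 0.0 F [ 0.3 -0.2 -1.2] q [ 0.15  0.51 -0.61  1.76  0.35  0.98 -0.43]
turn deg (rotvec tool) [-0.05  0.02  0.01]
shift in axes after turn, mm [217.4 -89.3   4.9]
```

{"fn": "carry_out", "kwargs": {
  "deltas": [0,0,0,0.03,-0.0123,0,-0.7,0,0,0,0.045,-0.0185,0,-0.7,0,0,0,0.05,-0.0205,0,-0.7,0,0,0,0.05,-0.0205,0,-0.7,0,0,0,0.03,-0.0123,0,-0.7,0,0,0,0.012,-0.005,0,-0.7,0,0,0,0,0,0,-0.7,0,0,0,0,0,0,-0.7,0,0,0,0,0,0,-0.7]
}}

```text
clock: 12.8
eef_pos: [416.4, 310.0, 255.3]
tool_rot: [-3.142, 0.001, 1.734]
force: [-0.6, -0.8, -0.2]
width: 72.7
gripper_force: 0.0
```

```bash
python3 go.py 414.7 311.5 77 99.5;  python3 - <<'E'
from h import *
from fit import p,w
im=ctrl.get_image("top")[:,:,::-1]; s=ctrl.get_image("side")[:,:,::-1]
for n,i in(("top",im),("side",s)):
    for c,A,b in caps(n,i):
        if c[1]<(262 if n=="top" else 310):print(n,c.round(1),b,ray(n,c,103).round(1),ray(n,c,131).round(1))
x,y=190,165
a=cv2.resize(im[y:y+110,x:x+80],None,fx=5,fy=5,interpolation=cv2.INTER_CUBIC)
b=cv2.resize(s[180:290,235:315],None,fx=5,fy=5,interpolation=cv2.INTER_CUBIC)
cv2.imwrite("pics/p2.png",np.hstack([a,b]))
E
```

```text
12.8 [416.4 310.  255.3] [-1.800e+02  5.000e-02  9.937e+01] w 72.7 gf 0.0 F [-0.6 -0.8 -0.2] q [-0.26  0.47 -0.63  1.84  0.34  0.94 -0.88]
turn deg (rotvec tool) [-0.    0.05 -0.13]
shift in axes after turn, mm [  1.7  -1.4 178.3]
top [160.3 245.5] [153. 238.  16.  16.] [415.1 311.5 103. ] [414.3 303.9 131. ]
top [222.1 242.5] [214. 235.  17.  16.] [420.6 132.9 103. ] [419.7 129.8 131. ]
top [248.2 237.8] [241. 231.  16.  15.] [432.9  57.  103. ] [431.6  55.8 131. ]
top [227.  199.9] [220. 193.  15.  15.] [545.4 117.9 103. ] [541.4 115.2 131. ]
side [256.1 283.6] [248. 275.  17.  18.] [410.7 314.3 103. ] [398.5 330.1 131. ]
side [139.6 257.1] [124. 248.  28.  21.] [723.4 423.3 103. ] [701.9 435.9 131. ]
side [292.3 233.4] [285. 226.  16.  16.] [427.7 112.8 103. ] [415.  134.7 131. ]
side [302.3 216.1] [295. 209.  15.  15.] [440.6  36.8 103. ] [427.5  60.9 131. ]
```

View pics/p2.png

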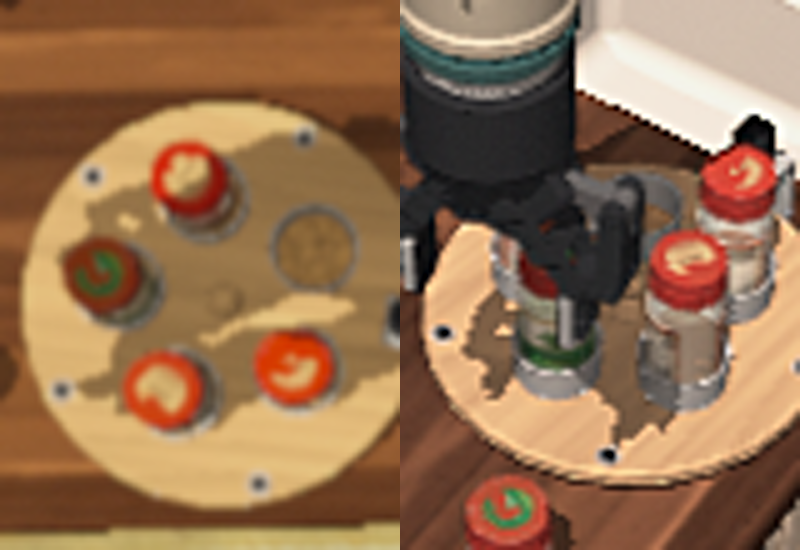

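The first jar stands in its cup, with the cap at top px (227,200), about 3 mm from the nominal centre. Now the second jar.

{"fn": "carry_out", "kwargs": {
  "deltas": [0,0,0,0.0015,-0.0015,0.03,-0.7,0,0,0,0,0,0.045,-0.7,0,0,0,0,0,0.045,-0.7,0,0,0,0,0,0.04,-0.7,0,0,0,0,0,0.018,-0.7,0,0,0,0,0,0,-0.7,0,0,0,0,0,0,-0.7,0,0,0,0,0,0,1,0,0,0,0,0,0,1,0,0,0,0,0,0,1,0,0,0,0,0,0,1,0,0,0,0,0,0,1]
}}

```text
clock: 14.4
eef_pos: [414.2, 313.2, 78.8]
tool_rot: [3.14, -0.001, 1.737]
force: [-0.9, -0.8, 6.0]
width: 42.8
gripper_force: 60.1
```

```bash
python3 go.py 414.7 311.5 77 27.5
```

```text
14.4 [414.2 313.2  78.8] [ 1.7989e+02 -4.0000e-02  9.9510e+01] w 42.8 gf 60.1 F [-0.9 -0.8  6. ] q [-0.41  0.71 -0.45  2.    0.57  0.55 -1.09]
turn deg (rotvec tool) [ 7.000e-02 -1.100e-01  7.201e+01]
shift in axes after turn, mm [-0.3  1.7  1.8]
```

{"fn": "carry_out", "kwargs": {
  "deltas": [0,0,0,0,0,0,-0.7,0,0,0,0,0,0,-0.7,0,0,0,0,0,0,-0.7,0,0,9,0,0,0,-0.7,0,0,9,0,0,0,-0.7,0,0,9,0,0,0,-0.7,0,0,9,0,0,0,-0.7,0,0,9,0,0,0,-0.7,0,0,9,0,0,0,-0.7,0,0,9,0,0,0,-0.7,0,0,9,0,0,0,-0.7,0,0,0,0,0,0,-0.7]
}}

```text
clock: 15.9
eef_pos: [413.5, 312.8, 77.5]
tool_rot: [3.141, 0.0, 0.482]
force: [0.3, -0.8, 0.6]
width: 72.4
gripper_force: 0.0
```

{"fn": "carry_out", "kwargs": {
  "deltas": [0,0,0,0,0,0,-0.7,0,0,0,0,0,0,1,0,0,0,0,0,0,1,0,0,0,0,0,0,1,0,0,0,0,0,0,1,0,0,0,0,0,0,1,0,0,0,0,0,0,1]
}}

```text
clock: 16.77
eef_pos: [413.9, 312.6, 77.8]
tool_rot: [3.141, -0.0, 0.48]
force: [0.1, -0.8, 4.3]
width: 42.8
gripper_force: 60.6
```

```bash
python3 go.py 506.2 45 260 27.5
```

```text
16.77 [413.9 312.6  77.8] [ 1.7999e+02 -3.0000e-02  2.7520e+01] w 42.8 gf 60.6 F [ 0.1 -0.8  4.3] q [-0.63  0.68 -0.11  2.01  0.16  0.46 -1.95]
turn deg (rotvec tool) [ 0.01 -0.03  0.02]
shift in axes after turn, mm [ -41.7  280.  -182.2]
```

{"fn": "carry_out", "kwargs": {
  "deltas": [0,0,0,0,0,-0.02,1,0,0,0,0,0,-0.04,1,0,0,0,0,0,-0.04,1,0,0,0,0,0,-0.045,1,0,0,0,0,0,-0.037,1,0,0,0,-0.0045,0.03,0,1,0,0,0,-0.006,0.04,0,1,0,0,0,-0.0075,0.05,0,1,0,0,0,-0.0075,0.05,0,1,0,0,0,-0.006,0.04,0,1,0,0,0,-0.0055,0.036,0,1,0,0,0,-0.0032,0.024,0,1]
}}

```text
clock: 18.27
eef_pos: [502.7, 52.6, 258.9]
tool_rot: [3.142, 0.001, 0.478]
force: [-0.2, -0.2, -1.3]
width: 42.6
gripper_force: 61.1
```

{"fn": "carry_out", "kwargs": {
  "deltas": [0,0,0,-0.0015,0.01,0,1,0,0,0,0,0,0,1,0,0,0,0,0,0,1,0,0,0,0,0,0,1,0,0,0,0,0,0,1]
}}

```text
clock: 18.9
eef_pos: [505.9, 45.9, 259.6]
tool_rot: [-3.141, -0.0, 0.482]
force: [0.1, 0.3, -1.6]
width: 42.9
gripper_force: 61.1
```

```bash
python3 go.py 506.2 45 141 27.5
```

```text
18.9 [505.9  45.9 259.6] [-1.7999e+02 -1.0000e-02  2.7590e+01] w 42.9 gf 61.1 F [ 0.1  0.3 -1.6] q [-0.06  0.39 -0.12  1.87  0.06  0.88 -1.3 ]
turn deg (rotvec tool) [-0.01 -0.01  0.09]
shift in axes after turn, mm [-1.000e-01  9.000e-01  1.186e+02]
```

{"fn": "carry_out", "kwargs": {
  "deltas": [0,0,0,0,0.0006,0.03,1,0,0,0,0,0,0.04,1,0,0,0,0,0,0.03,1,0,0,0,0,0,0.0185,1,0,0,0,0,0,0,1,0,0,0,0,0,0,1,0,0,0,0,0,0,1]
}}

```text
clock: 19.77
eef_pos: [507.1, 44.8, 142.0]
tool_rot: [3.141, -0.002, 0.48]
force: [0.5, 0.4, -0.8]
width: 43.0
gripper_force: 61.1
```

```bash
python3 go.py 506.2 45 106 27.5
```

```text
19.77 [507.1  44.8 142. ] [ 1.7996e+02 -1.2000e-01  2.7520e+01] w 43.0 gf 61.1 F [ 0.5  0.4 -0.8] q [-0.07  0.56 -0.1   2.    0.1   0.59 -1.33]
turn deg (rotvec tool) [ 0.04 -0.12  0.02]
shift in axes after turn, mm [-0.7 -0.6 36. ]
```

{"fn": "carry_out", "kwargs": {
  "deltas": [0,0,0,-0.0005,-0.0002,0,1,0,0,0,0,0,0,1,0,0,0,0,0,0.008,1,0,0,0,0,0,0.009,1,0,0,0,0,0,0.008,1,0,0,0,0,0,0.005,1,0,0,0,0,0,0.003,1,0,0,0,0,0,0.001,1,0,0,0,0,0,0,1,0,0,0,0,0,0,1]
}}

```text
clock: 21.02
eef_pos: [505.9, 44.6, 107.2]
tool_rot: [3.141, -0.0, 0.48]
force: [0.6, 0.5, -1.1]
width: 42.9
gripper_force: 61.1
```

```bash
python3 go.py 506.2 45 106 27.5
```

```text
21.02 [505.9  44.6 107.2] [ 1.7999e+02 -3.0000e-02  2.7520e+01] w 42.9 gf 61.1 F [ 0.6  0.5 -1.1] q [-0.08  0.62 -0.09  2.02  0.11  0.51 -1.34]
turn deg (rotvec tool) [ 0.01 -0.03  0.02]
shift in axes after turn, mm [ 0.4 -0.3  1.2]
```

{"fn": "carry_out", "kwargs": {
  "deltas": [0,0,0,0,0,0.0015,1,0,0,0,0,0,0,1,0,0,0,0,0,0,-0.5,0,0,0,0,0,0,-0.5,0,0,0,0,0,0,-0.5,0,0,0,0,0,0,-0.5,0,0,0,0,0,-0.02,-0.5,0,0,0,0,0,-0.04,-0.5,0,0,0,0,0,-0.05,-0.5,0,0,0,0,0,-0.04,-0.5,0,0,0,0,0,0,-0.5,0,0,0,0,0,0,-0.5]
}}

```text
clock: 22.52
eef_pos: [505.1, 44.4, 254.9]
tool_rot: [-3.141, 0.001, 0.48]
force: [-0.2, 0.4, 0.2]
width: 64.3
gripper_force: 0.0
```

```bash
python3 go.py 459.6 -12 230 81.5; python3 - <<'E'
from h import *
from fit import p,w
s=ctrl.get_image("side")[:,:,::-1]
B=[(c,b) for c,A,b in caps("side",s)]
for k in range(5):
    q=np.array([proj("side",[*(w(p,k)+22.5*np.array([np.cos(a),np.sin(a)])),z]) for a in np.linspace(0,6.28,80) for z in(134,113)])
    lo,hi=q.min(0),q.max(0); cc,b=min(B,key=lambda t:np.hypot(*(t[0]-q.mean(0))))
    print(k,"pred LRTB",lo[0].round(1),hi[0].round(1),lo[1].round(1),hi[1].round(1),"meas",b[0]-.4,b[0]+b[2]-.6,b[1]-.4,b[1]+b[3]-.6)
cv2.imwrite("pics/p3.png",cv2.resize(s[165:285,225:335],None,fx=5,fy=5,interpolation=cv2.INTER_CUBIC))
E
```

```text
22.52 [505.1  44.4 254.9] [-1.7998e+02  6.0000e-02  2.7520e+01] w 64.3 gf 0.0 F [-0.2  0.4  0.2] q [-0.05  0.4  -0.12  1.88  0.06  0.87 -1.3 ]
turn deg (rotvec tool) [-5.000e-02  5.000e-02 -5.398e+01]
shift in axes after turn, mm [-62.5 -36.7  24.9]
0 pred LRTB 253.0 268.3 204.8 220.6 meas 252.6 268.4 205.6 220.4
1 pred LRTB 257.3 273.3 222.8 239.5 meas 258.6 273.4 223.6 239.4
2 pred LRTB 283.7 299.9 225.2 242.1 meas 284.6 300.4 225.6 241.4
3 pred LRTB 294.0 309.7 208.4 224.4 meas 294.6 309.4 208.6 223.4
4 pred LRTB 275.3 290.3 196.5 211.8 meas 276.6 290.4 196.6 211.4
```

View pics/p3.png

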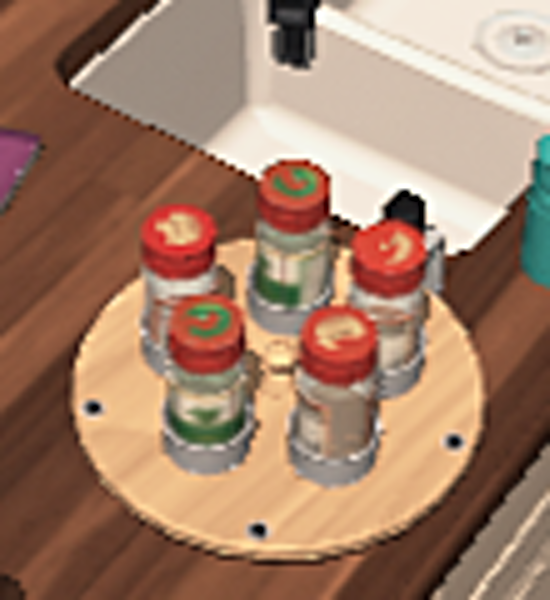

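All five jars stand upright in their cups, cap edges within about 1 px of prediction, and the knob is at crop (405,210). Next, move over the knob.

{"fn": "carry_out", "kwargs": {
  "deltas": [0,0,-9,0,0,0,-0.2,0,0,-9,0,0,0,-0.2,0,0,-9,0,0,0,-0.2,0,0,-9,0,0,0,-0.2,0,0,-9,0,0,0,-0.2,0,0,-9,0,0,0,-0.2,0,0,0,-0.03,-0.018,0.01,-0.2,0,0,0,-0.0325,-0.0187,0.015,-0.2,0,0,0,0,0,0,-0.2,0,0,0,0,0,0,-0.2,0,0,0,0,0,0,-0.2]
}}

```text
clock: 23.95
eef_pos: [461.0, -10.9, 230.5]
tool_rot: [3.141, -0.001, 1.424]
force: [-0.5, -0.7, -0.1]
width: 50.9
gripper_force: 0.0
```

```bash
python3 go.py 459.6 -12 73 81.5; python3 - <<'E'
from h import *
s=ctrl.get_image("side")[:,:,::-1]
h=cv2.cvtColor(np.ascontiguousarray(s),cv2.COLOR_BGR2HSV)
q=np.array([proj("side",[459.6,-12,z]) for z in(73,88,100)]);print(q.round(1))
d=(h[...,2]<60)&(h[...,1]<110); d[:, :295]=0;d[:,320:]=0;d[:195]=0;d[225:]=0
for c,A,b in blobs(d,6): print("knob side",c,A,b,ray("side",c,88).round(1))
E
```

```text
23.95 [461.  -10.9 230.5] [ 1.7998e+02 -5.0000e-02  8.1600e+01] w 50.9 gf 0.0 F [-0.5 -0.7 -0.1] q [ 0.23  0.38 -0.36  2.02  0.19  0.77 -0.39]
turn deg (rotvec tool) [ 0.02 -0.05  0.1 ]
shift in axes after turn, mm [ -1.3  -1.2 157.5]
[[304.8 211.2]
 [305.  207.8]
 [305.3 205. ]]
knob side [306.2 206.2] 36 [302 203   8   8] [460.3 -20.1  88. ]
```

{"fn": "carry_out", "kwargs": {
  "deltas": [0,0,0,-0.0015,-0.0008,0.03,-0.2,0,0,0,0,0,0.045,-0.2,0,0,0,0,0,0.035,-0.2,0,0,0,0,0,0.025,-0.2,0,0,0,0,0,0.015,-0.2,0,0,0,0,0,0.007,-0.2,0,0,0,0,0,0,-0.2,0,0,0,0,0,0,-0.2,0,0,0,0,0,0,-0.2]
}}

```text
clock: 25.12
eef_pos: [459.7, -13.3, 74.1]
tool_rot: [3.14, -0.0, 1.423]
force: [0.0, 0.2, -0.5]
width: 51.4
gripper_force: 0.0
```

```bash
python3 go.py 459.6 -12 73 81.5
```

```text
25.12 [459.7 -13.3  74.1] [ 1.7992e+02 -1.0000e-02  8.1510e+01] w 51.4 gf 0.0 F [ 0.   0.2 -0.5] q [ 0.11  0.64 -0.21  2.16  0.36  0.36 -0.54]
turn deg (rotvec tool) [ 0.08 -0.01  0.01]
shift in axes after turn, mm [ 1.2 -0.3  1.1]
```

{"fn": "carry_out", "kwargs": {
  "deltas": [0,0,0,0,0,0,0.2,0,0,0,0,0,0,1,0,0,0,0,0,0,1,0,0,0,0,0,0,1,0,0,0,0,0,0,1,0,0,0,0,0,0,1]
}}

```text
clock: 25.88
eef_pos: [459.2, -13.2, 74.1]
tool_rot: [3.141, 0.0, 1.423]
force: [-1.6, -0.1, 6.8]
width: 25.8
gripper_force: 58.5
```

```bash
python3 go.py
```

```text
25.88 [459.2 -13.2  74.1] [1.7998e+02 1.0000e-02 8.1520e+01] w 25.8 gf 58.5 F [-1.6 -0.1  6.8] q [ 0.11  0.64 -0.21  2.17  0.36  0.36 -0.54]
```

Knob gripped (the 26 mm reading plus the usual 2 mm offset matches 28 mm). Pull up slowly.

{"fn": "carry_out", "kwargs": {
  "deltas": [0,0,0,0,0,-0.002,1,0,0,0,0,0,-0.003,1,0,0,0,0,0,-0.003,1,0,0,0,0,0,-0.002,1,0,0,0,0,0,-0.0015,1,0,0,0,0,0,0,1,0,0,0,0,0,0,1]
}}

```text
clock: 26.75
eef_pos: [459.1, -13.3, 84.9]
tool_rot: [-3.141, 0.0, 1.423]
force: [0.9, 0.2, -7.5]
width: 25.5
gripper_force: 59.3
```

```bash
python3 go.py
```

```text
26.75 [459.1 -13.3  84.9] [-179.98    0.     81.52] w 25.5 gf 59.3 F [ 0.9  0.2 -7.5] q [ 0.12  0.62 -0.22  2.16  0.35  0.39 -0.53]
```

{"fn": "carry_out", "kwargs": {
  "deltas": [0,0,0,0,0,-0.0008,1,0,0,0,0,0,-0.0008,1,0,0,0,0,0,-0.0004,1,0,0,0,0,0,0,1,0,0,0,0,0,0,1,0,0,0,0,0,0,1,0,0,0,0,0,0,1]
}}

```text
clock: 27.62
eef_pos: [459.0, -13.2, 86.5]
tool_rot: [-3.141, -0.0, 1.423]
force: [3.2, -0.5, -26.0]
width: 25.6
gripper_force: 60.3
```

```bash
python3 go.py
```

```text
27.62 [459.  -13.2  86.5] [-179.96   -0.     81.51] w 25.6 gf 60.3 F [  3.2  -0.5 -26. ] q [ 0.12  0.62 -0.23  2.16  0.34  0.4  -0.53]
```

It is at the stop: the force jumped to 26 N. Ease off slightly to leave a slip margin, then check.

{"fn": "carry_out", "kwargs": {
  "deltas": [0,0,0,0,0,0.0006,1,0,0,0,0,0,0,1,0,0,0,0,0,0,1,0,0,0,0,0,0,1,0,0,0,0,0,0,1,0,0,0,0,0,0,1]
}}

```text
clock: 28.38
eef_pos: [459.1, -13.3, 86.4]
tool_rot: [-3.141, 0.0, 1.423]
force: [0.5, 0.4, -19.5]
width: 25.4
gripper_force: 61.0
```

```bash
python3 go.py; python3 - <<'E'
from h import *
s=ctrl.get_image("side")[:,:,::-1]
cv2.imwrite("pics/p4.png",cv2.resize(s[165:285,225:335],None,fx=5,fy=5,interpolation=cv2.INTER_CUBIC))
E
```

```text
28.38 [459.1 -13.3  86.4] [-1.7999e+02  1.0000e-02  8.1520e+01] w 25.4 gf 61.0 F [  0.5   0.4 -19.5] q [ 0.12  0.62 -0.23  2.16  0.34  0.4  -0.53]
```

View pics/p4.png

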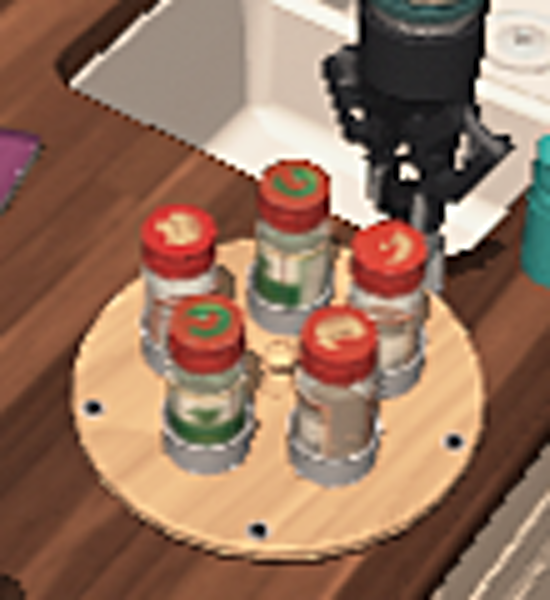

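All five jars are seated and untouched, and the gripper at crop (415,200) holds the knob against its upper stop with a steady 19.5 N pull. Handing in.

```bash
python3 -c "
from cell import ctrl
print(ctrl.finish_job())"
```

```text
the job is handed in; nothing more can be done
None
```

I set both spare jars in the empty cups, upright and fully down, and the gripper now holds the index plunger up against its stop; the job is handed in at about 28 s of the 58 s allowed, with no verdict returned.

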